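Draw the cordless soldering iron and hold it tip-down over a board terminal

ROBOT

A 6-joint arm with a two-finger parallel gripper is mounted at the origin on the work surface. World frame = base frame: x ahead of the robot, y to its left, z up, the work surface at z = 0. Lengths are in m, angles in degrees, forces in N, time in s.
With the tool pointing down it reaches from about 0.375 to 0.975 m from the base axis. Payload 3.8 kg.
Tool frame: the origin (TCP) lies midway between the tips of the shut fingers; the grasp point (between the pads) lies 19 mm behind it (manip.tcp_to_grasp is the z of the grasp point in the tool frame, in m); z points along the fingers, x is the direction in which the jaws open and shut, and the axes are right-handed (so a half turn about z gives the same grasp; the last joint's range is limited). The gripper opens to 88 mm and grips with 3 to 60 N. Pads are 18 mm wide; open, the fingers measure 123 mm over their backs; the gripper's body (75 mm by 187 mm) begins 45 mm behind the grasp point.
Start: joints at [-69.781, 15.12, 91.902, -0, 72.978, -2.114], TCP at [0.256, -0.624, 0.209] pointing down, gripper open.
Joint ranges: [-150.88, 150.88], [-54.13, 125.18], [17.81, 147.31], [-75.09, 255.09], [0, 152.58], [-146.25, 146.25]. Speed limits (degrees/s): [147.25, 147.25, 180, 180, 180, 180].

INTERFACE

Orientations are given as [roll, pitch, yaw] about the fixed x, y, z axes, in that order (R = Rz(yaw) Ry(pitch) Rx(roll)).
In Python, from cell import manip gives the robot as it stands.
- The arm moves only by the shell command python3 -m pendant 'ROWS' [OPENING] [FORCE]. ROWS is JSON, a list that holds one entry, the list of rows, each a list of 6 numbers: the shift along the world's x, y, z each as a share of 300 mm, from -1 to 1, then the turn, a rotation vector about the world's x, y, z each as a share of pi/4 rad, from -1 to 1. A call has 1 to 8 rows; each row shifts and turns the commanded pose from where the row before left it; what a row does not reach is not made up. A row lasts 1/10 s, in which the tool goes at most 50 mm and 8.59 degrees, less where a joint would pass 70% of its speed; a pose out of reach is approached as far as the arm can. A call with a number of a shift or a turn outside -1 to 1 is refused whole. A call with a gripper value outside its range is refused whole. OPENING is the opening, from -1 (shut) to 1 (fully open), set as the call begins (- or left out, the last holds). The fingers move at their own pace and stop on an object; FORCE is the grip in N (left out, the last holds). Time passes only in rows, so rows that do not move let the fingers close. It gives the time, the measured TCP pose, the force and the opening at its end, in the units of the state.
- manip.get_state(): the state, without advancing time (a new reading comes with each control period).
- manip.capture(name): name is "scene" or "top"; returns (picture, depth): 384x512x3 uint8, red, green, blue; 384x512 float32, m along the optical axis (not along the pixel's ray), 0 where there is no reading.
- manip.calibration(name): a dict with "mtx" (3x3 intrinsics, pixels), "extrinsics" (4x4, takes a point from world to camera coordinates). Camera axes: x right, y down, z forward; pixel columns grow to the right and rows downward; lengths in m; the calibration is good to about 2 mm. A picture is of the moment at which its call begins. calibration takes no time and is no camera call.
- manip.close_job(): hands the job in, once; it reports no verdict.
Trained networks look in the newest picture that a camera, given by its name, has taken for a name from the list of things; names that differ only in an ending like _2 or _b are one class to them, and where a whole thing is asked for, a point or a joint stands for the part that bears it (a point fixed in the world has none). Each returns a list of dicts, best first, with "confidence" (0 to 1); they miss things now and then, are a little off and sometimes report something else, mostly with a low value. They report only what shows in the picture. A call takes as long as a camera call. They do not tell look-alikes from the thing itself.
- manip.regions_of(camera, thing): "mask" (384x512 bool, what is visible of it) and "position" ([column, row] in pixels, amid what is visible of it).
The state is a dict: "time": time; "joints": joint angles; "dq": joint speeds; "effort": joint torques, N m; "tool_pos": TCP position; "eef_rot": TCP orientation; "wrist_force": force on the tool from outside, world axes, zero at the start; "torque": the same for the moment, N m; "gripper_width": opening from 0.0 (shut) to 1.0 (fully open).
Only numpy, scipy, OpenCV 4.12 (cv2) and the standard library are available. Lean on these libraries where they do the work, as an engineer would, in place of code of your own. Each camera call takes 0.05 s, during which the arm holds its last target.

TASK

Take the cordless soldering iron by its handle, draw it straight out of its sloping holder without dragging or tipping the stand, and turn it upright, tip straight down. Hold it ready over the brass terminal between the two tall blue capacitors on the clamped circuit board, the tip centred about 15 mm above the terminal and touching nothing, and finish while still holding it there, firmly and still, so that I can bring the solder. Do not let the iron touch the bench, do not bump the board or its holder, and leave the other things on the bench where they are.

Things in the scene. Friction and masses are not known exactly. Their poses are not given: they have to be found in the camera images.
- iron: loose cordless soldering iron, cold, 190 mm long, about 0.13 kg, centre of mass near z = 125 mm. Origin at the tip; +z runs along it to the free end of the handle (+z up = tip down). 6.4 mm thick to z = 47, 13 mm to 58, 17 mm to 70, black collar 30 mm thick 70 to 75, then a round handle 26 mm thick, 75 to 190 (black rubber, orange, black cap)
- iron_tip (a point): the point of the iron's tip (same as the iron's origin). At the start the 70 mm below the collar are inside the holder tube, the collar rests on the tube's mouth, and the iron may lean up to 5 degrees more than the tube; nothing else holds it in
- iron_handle_end (a point): centre of the free end of the handle, 190 mm from the tip; at the start the iron leans about 44 degrees from vertical, this end up and towards the robot. Nothing stands within 60 mm of the upper 60 mm of the handle: it can be gripped from above or in line with the iron
- stand: soldering-iron stand, loose but heavy (1.2 kg): black base 160 x 90 x 12 mm with a yellow sponge (top at z = 22 mm) and grey cheek plates (up to z = 74 mm) carrying a steel holder tube with a wire coil round it. Origin under the base, z up; the tube leans 40 degrees from vertical towards the stand's own -x, which faces the robot within 0.5 rad
- holder_mouth (a point): centre of the upper, open mouth of the holder tube (24 mm outside, 19 mm inside), on its axis
- holder_foot (a point): centre of the lower end of the holder tube, 75 mm from the mouth along its axis; the iron's tip rests 5 mm from it. The iron is drawn in the direction from here to the mouth
- vise: fixed board holder: dark steel base 100 x 170 x 12 mm, aluminium jaws at its +y and -y ends (top at z = 72 mm) holding a green circuit board 84 x 126 mm level, upper face at z = 64 mm. Origin under the base, z up. Two dark-blue round capacitors 18 mm thick (top at z = 94 mm) stand 26 mm to +y and -y of the board's middle; other parts end below 90 mm
- terminal_top (a point): centre of the top of the brass terminal in the board's middle (7 mm thick, 8 mm tall, on a 13 mm copper pad), at z = 72 mm; the capacitors' tops are 22 mm higher and their sides 17 mm away
- table: the bench with its green top, at z = 0
- cutters: small side cutters with red handles, lying flat, about 120 x 45 x 12 mm high; origin under the pivot, jaws to its +x; loose, to be left alone
- pliers: small pliers with yellow handles, lying flat, about 135 x 45 x 12 mm high; origin under the pivot, jaws to its +x; loose, to be left alone
- tip_cleaner: round grey pot of brass wool for wiping tips, 72 mm across, 45 mm high; origin at the centre of its underside; loose, to be left alone
- solder_reel: small standing reel of solder with green flanges, 60 mm across, 42 mm high; origin at the centre of its underside; loose, to be left alone
- parts_box: blue parts box with a clear lid, 72 x 102 x 32 mm high; origin at the centre of its underside; loose, to be left alone
- flux_bottle: small white flux bottle with a red cap, 36 mm across, 85 mm high; origin at the centre of its underside; loose, to be left alone
- tape_roll: roll of yellow tape lying flat, 64 mm across, 18 mm high; origin at the centre of its underside; loose, to be left alone
There are look-alikes about, which are no part of the job. Of the things like the iron, leave any that is green; of the rest the larger one is meant.

How it is judged:
By the outcome, as a careful person would: the job done as asked, in the order asked, and still so for the second after the job is handed in, while the arm keeps its last pose, push and grip.
It also fails if it takes over 43 s, if anything falls off the work surface, if the arm or the gripper's body presses on something with over 40 N, if the wrist force passes 120 N, or if a joint passes its speed limit or range.

## Working session

There is one attempt and no reset: what is moved stays moved. The work goes in short steps, Python scripts to look and compute and a shell command to move; the robot and the scene stay as the last step left them, time stands still between calls to the robot, and variables do not carry over. Pictures are saved under pics/ and viewed, and the job is handed in when it is done.

```bash
ls; mkdir -p pics
cat > h.py <<'E'
import numpy as np, cv2
from cell import manip
def cal(n):
    c=manip.calibration(n); return np.array(c["mtx"],float),np.array(c["extrinsics"],float)
def cloud(n,d):
    K,E=cal(n); v,u=np.mgrid[0:d.shape[0],0:d.shape[1]]
    p=np.stack([(u-K[0,2])/K[0,0]*d,(v-K[1,2])/K[1,1]*d,d],-1)
    return (p-E[:3,3])@E[:3,:3]   # R^T (p-t)
def proj(n,P):
    K,E=cal(n); q=E[:3,:3]@np.array(P)+E[:3,3]; q=K@q; return q[:2]/q[2]
E
python3 - <<'E'
from h import *
for n in("scene","top"):
    p,d=manip.capture(n); cv2.imwrite(f"pics/{n}0.png",cv2.resize(p[:,:,::-1],None,fx=1.5,fy=1.5,interpolation=cv2.INTER_CUBIC)); np.savez(f"{n}0.npz",p=p,d=d)
    for t in("iron","stand","vise","holder_mouth","terminal_top"):
        print(n,t,[(np.round(r["position"]),round(float(r["confidence"]),2),int(r["mask"].sum())) for r in manip.regions_of(n,t)])
    K,E=cal(n);print(K,np.round(E,3), -E[:3,:3].T@E[:3,3])
print(manip.get_state(),manip.tcp_to_grasp)
E
```

```text
pics
scene iron [(array([186., 178.]), 0.86, 218), (array([161., 197.]), 0.77, 477), (array([111., 273.]), 0.5, 258)]
scene stand [(array([171., 243.]), 0.72, 1475), (array([ 92., 215.]), 0.5, 333), (array([255., 200.]), 0.33, 124411)]
scene vise [(array([320., 232.]), 0.91, 2251)]
scene holder_mouth [(array([171., 243.]), 0.64, 1509)]
scene terminal_top [(array([319., 234.]), 0.61, 2248), (array([164., 199.]), 0.32, 376)]
[[450.28721219   0.         251.33448714]
 [  0.         450.28721219 189.61036024]
 [  0.           0.           1.        ]] [[ 0.044  0.999  0.011 -0.027]
 [ 0.795 -0.029 -0.606 -0.351]
 [-0.605  0.035 -0.795  1.701]
 [ 0.     0.     0.     1.   ]] [ 1.30985256 -0.04292102  1.14069414]
top iron [(array([355., 161.]), 0.69, 145), (array([311., 249.]), 0.67, 259), (array([322., 198.]), 0.64, 210)]
top stand [(array([309., 189.]), 0.6, 849)]
top vise [(array([201., 192.]), 0.56, 1242)]
top holder_mouth [(array([309., 187.]), 0.94, 879)]
top terminal_top [(array([199., 190.]), 0.59, 1234)]
[[419.57793562   0.         258.53543739]
 [  0.         419.57793562 199.921
[... 179 characters left out ...]
4615313  -0.0100508   1.56332698]
{'time': 0.6, 'joints': array([-6.97807698e+01,  1.51187108e+01,  9.19023231e+01, -2.46091717e-03,
        7.29761721e+01, -2.11433687e+00]), 'dq': array([ 0.07492124, -0.07353236, -0.03505786, -0.02072519,  0.05314524,
        0.02925538]), 'effort': array([-5.01922223e-04, -5.01650977e+01, -3.57006776e+01,  7.28864805e-02,
        1.87755295e-02, -3.63472154e-06]), 'tool_pos': array([ 0.25648362, -0.62437885,  0.2087261 ]), 'eef_rot': array([ 1.79997545e+02, -2.70534681e-03, -6.76657124e+01]), 'wrist_force': array([ 0.74845228,  0.34748577, -0.31280174]), 'torque': array([ 0.00039553, -0.06792762,  0.0325754 ]), 'gripper_width': 1.0010489662654596} -0.0187
```

View pics/scene0.png

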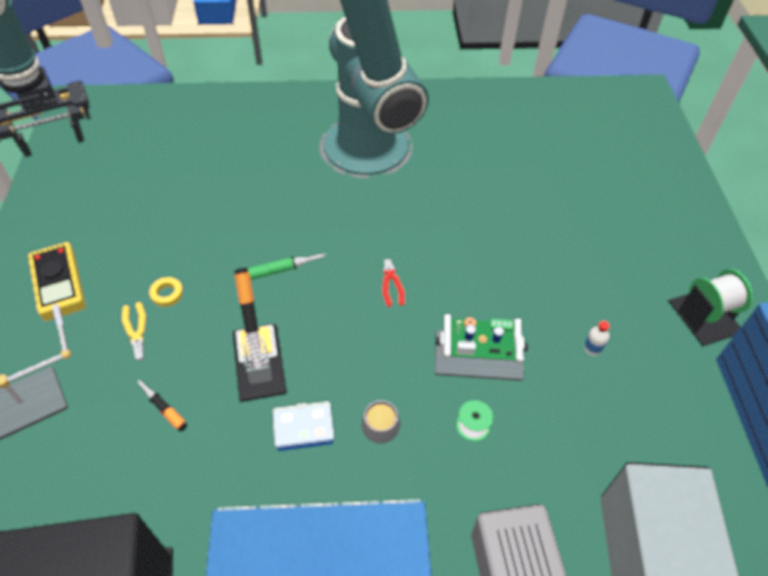

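View pics/top0.png

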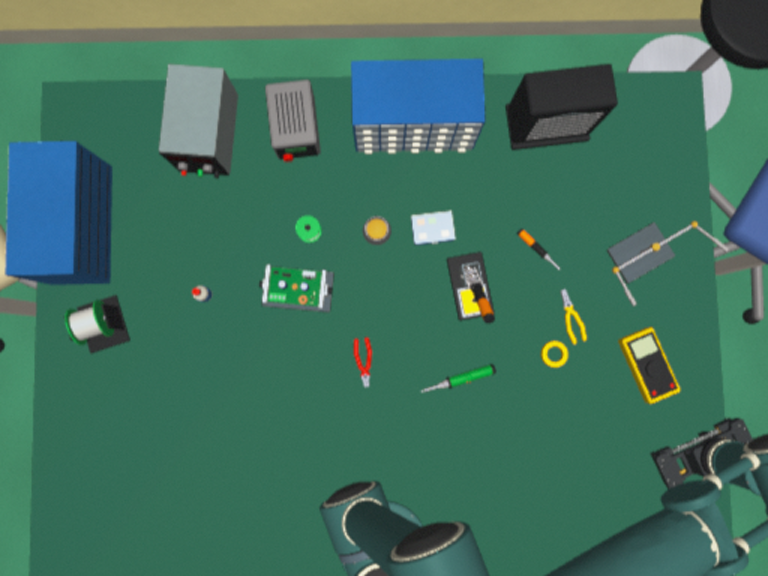

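Three irons show in the 1.5x scene picture. The green one lies at (285,268) and is excluded. A small orange one lies on the bench at (162,405). The larger orange one stands in the holder at (247,290), which fits the description. The small loose one has no holder. I'll confirm in a crop and measure.

Run:
```python
from h import *
a=np.load("scene0.npz");b=np.load("top0.npz")
A=cv2.resize(a["p"][160:280,80:240,::-1],(800,600),interpolation=cv2.INTER_CUBIC)
B=cv2.resize(b["p"][150:240,270:370,::-1],(660,594),interpolation=cv2.INTER_CUBIC)
cv2.imwrite("pics/cA.png",A);cv2.imwrite("pics/cB.png",B)
for n,s in(("scene",a),("top",b)):
    C=cloud(n,s["d"])
    hsv=cv2.cvtColor(s["p"],cv2.COLOR_RGB2HSV)
    x,y,z=C[...,0],C[...,1],C[...,2]
    for r in manip.regions_of(n,"iron"):
        m=r["mask"]&(s["d"]>0); P=C[m]; c=P.mean(0); w=np.linalg.svd(P-c)[2][0]; t=(P-c)@w
        print(n,np.round(r["position"]),"mean",c.round(3),"dir",w.round(3),"len",np.percentile(t,[1,99]).round(3),"z",np.percentile(P[:,2],[1,99]).round(3))
    print("table z",np.median(z[(abs(x-.45)<.03)&(abs(y)<.03)]))
```

```text
scene [186. 178.] mean [ 0.405 -0.206  0.023] dir [ 0.281 -0.96   0.01 ] len [-0.06   0.052] z [0.011 0.031]
scene [161. 197.] mean [ 0.561 -0.242  0.128] dir [0.737 0.189 0.649] len [-0.222  0.033] z [-0.002  0.187]
scene [111. 273.] mean [ 0.728 -0.391  0.018] dir [ 0.724  0.69  -0.005] len [-0.062  0.048] z [-0.     0.025]
table z 0.001071631128929813
top [355. 161.] mean [ 0.726 -0.393  0.016] dir [-0.713 -0.701 -0.013] len [-0.048  0.054] z [-0.004  0.028]
top [311. 249.] mean [ 0.404 -0.217  0.023] dir [-0.276  0.961 -0.005] len [-0.064  0.071] z [-0.001  0.034]
top [322. 198.] mean [ 0.576 -0.238  0.141] dir [-0.569 -0.036  0.822] len [-0.115  0.058] z [0.016 0.187]
table z 1.5633269793164368
```

View pics/cA.png

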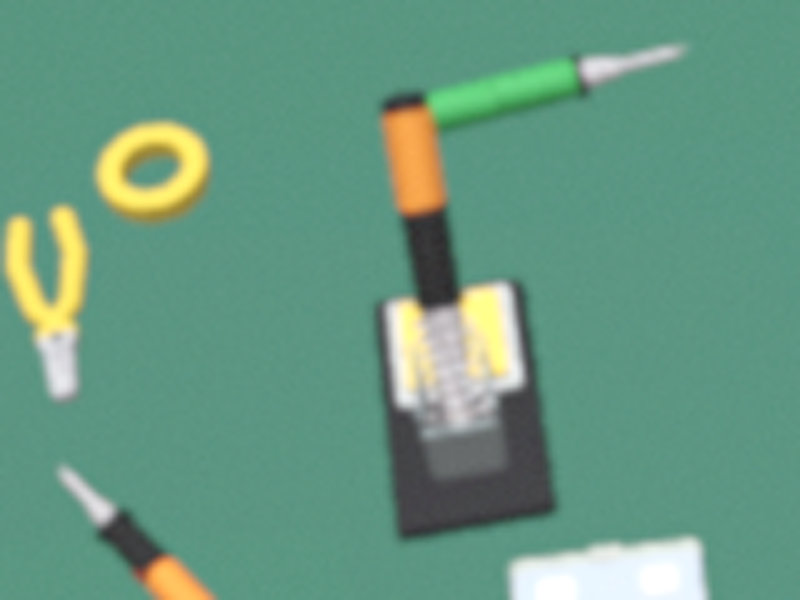

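View pics/cB.png

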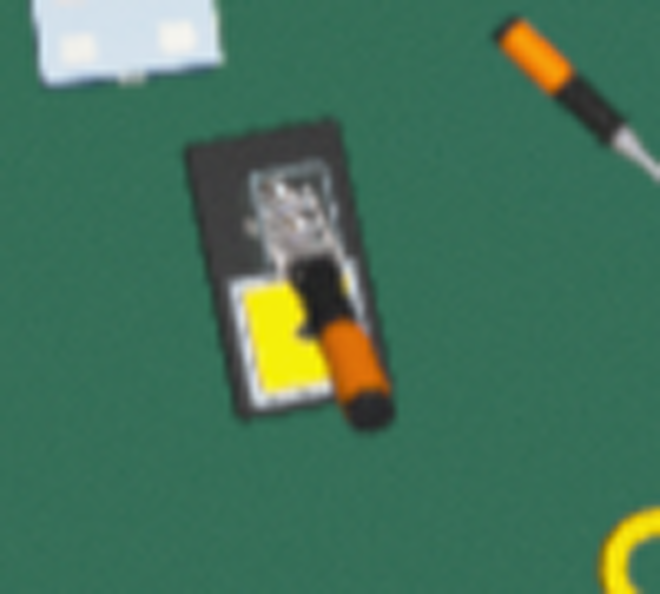

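The crop shows the larger orange/black iron in the holder tube (crop A, end cap at about (405,102)) and the smaller orange one lying at the lower left. The one in the holder is meant. Next I fit its axis as a 26 mm cylinder using both clouds.

```bash
cat > fit.py <<'E'
from h import *
from scipy.optimize import least_squares
pts=[]
for n in("scene","top"):
    s=np.load(n+"0.npz");C=cloud(n,s["d"])
    r=min(manip.regions_of(n,"iron"),key=lambda r:abs(r["mask"][...].sum()*0+np.linalg.norm(np.nan_to_num(np.median(C[r["mask"]],0))-[.56,-.24,.15])))
    m=cv2.dilate(r["mask"].astype(np.uint8),np.ones((3,3)))>0
    P=C[m&(s["d"]>0)]; g=(P[:,2]>.095)&(P[:,2]<.21)&(abs(P[:,0]-.57)<.1); P=P[g]; print(n,len(P)); pts.append(P)
def ax(p): d=np.array([p[2],p[3],1.]);d/=np.linalg.norm(d); return np.array([p[0],p[1],.14]),d
def dist(p,P): o,d=ax(p); return np.linalg.norm(np.cross(P-o,d),axis=1)-.013
for lab,P in(("scene",pts[0]),("top",pts[1]),("both",np.vstack(pts))):
    f=least_squares(lambda p:dist(p,P),[.57,-.24,-.9,-.1],loss="soft_l1",f_scale=.002)
    o,d=ax(f.x); g=abs(dist(f.x,P))<.004
    t=(P[g]-o)@d
    print(lab,"o",o.round(4),"d",d.round(3),"tilt",np.degrees(np.arccos(d[2])).round(1),"az",np.degrees(np.arctan2(d[1],d[0])).round(1),"rms",dist(f.x,P)[g].std().round(4),g.mean().round(2),"t",np.percentile(t,[0,1,99,100]).round(3))
    print("  top end",o+d*np.percentile(t,99),"tip",o+d*(np.percentile(t,99)-.19))
# vise / stand
for n in("scene","top"):
    s=np.load(n+"0.npz");C=cloud(n,s["d"])
    h=cv2.cvtColor(s["p"],cv2.COLOR_RGB2HSV)
    for t in("vise","stand"):
        r=manip.regions_of(n,t)[0]; P=C[r["mask"]&(s["d"]>0)]
        print(n,t,np.percentile(P,[2,50,98],axis=0).round(3).tolist())
        if t=="vise":
            g=P[abs(P[:,2]-.064)<.005];print("board",len(g),g.mean(0).round(4),cv2.minAreaRect((g[:,:2]*1000).astype(np.float32)))
E
python3 fit.py
python3 - <<'E'
from h import *
a=np.load("scene0.npz");b=np.load("top0.npz")
cv2.imwrite("pics/vA.png",cv2.resize(a["p"][200:260,280:360,::-1],(800,600),interpolation=cv2.INTER_CUBIC))
cv2.imwrite("pics/vB.png",cv2.resize(b["p"][165:219,164:236,::-1],(800,600),interpolation=cv2.INTER_CUBIC))
E
```

```text
scene 432
top 214
scene o [ 0.5681 -0.2403  0.14  ] d [-0.683 -0.116  0.721] tilt 43.9 az -170.4 rms 0.0017 0.94 t [-0.07  -0.068  0.054  0.055]
  top end [ 0.53150265 -0.24647618  0.17864325] tip [ 0.66132306 -0.22442131  0.04167522]
top o [ 0.5699 -0.2407  0.14  ] d [-0.691 -0.113  0.714] tilt 44.5 az -170.7 rms 0.0017 0.88 t [-0.071 -0.069  0.056  0.056]
  top end [ 0.53137689 -0.24693906  0.17972229] tip [ 0.66275095 -0.22547668  0.0441486 ]
both o [ 0.5687 -0.2404  0.14  ] d [-0.686 -0.114  0.719] tilt 44.0 az -170.5 rms 0.0017 0.91 t [-0.071 -0.068  0.055  0.056]
  top end [ 0.53108427 -0.24663894  0.17939338] tip [ 0.66135057 -0.22490986  0.04279711]
scene vise [[0.583, 0.115, 0.007], [0.644, 0.195, 0.063], [0.679, 0.272, 0.093]]
board 848 [0.6312 0.1958 0.0644] ((626.0801391601562, 197.51260375976562), (154.11175537109375, 91.49227905273438), 84.5770492553711)
scene stand [[0.555, -0.278, 0.007], [0.648, -0.224, 0.015], [0.705, -0.182, 0.094]]
top vise [[0.578, 0.115, 0.006], [0.623, 0.19, 0.064], [0.674, 0.272, 0.094]]
board 575 [0.6299 0.1968 0.0642] ((629.22802734375, 197.59774780273438), (152.8035125732422, 86.8445816040039), 84.85285186767578)
top stand [[0.552, -0.274, 0.003], [0.639, -0.219, 0.015], [0.705, -0.18, 0.091]]
```

```bash
sleep 8
```

```text
(no output)
```

View pics/vA.png

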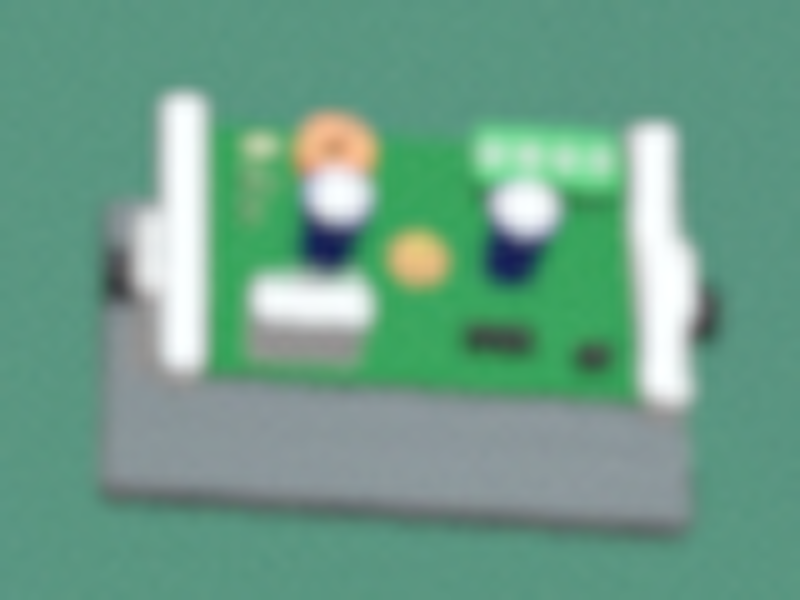

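View pics/vB.png

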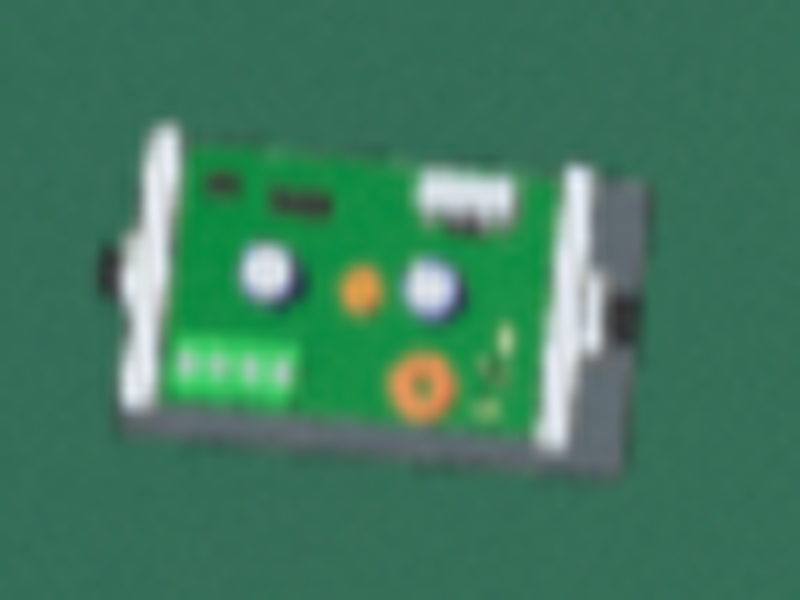

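The terminal is the small round brass spot at vA (420,260) and vB (360,290), midway between the two dark-blue capacitors with tops at vB (267,270) and (433,290). The ring coil at vB (423,388) is a different part. Now I triangulate these, get the stand's yaw, and compute the pre-grasp.

```bash
cat > meas.py <<'E'
from h import *
a=np.load("scene0.npz");b=np.load("top0.npz")
def ray(n,u,v):
    K,E=cal(n); c=-E[:3,:3].T@E[:3,3]; return c,E[:3,:3].T@np.linalg.inv(K)@[u,v,1]
def atz(n,u,v,z): c,r=ray(n,u,v); return c+r*(z-c[2])/r[2]
# refined blob centres
def blob(n,s,box,f):
    x0,y0,x1,y1=box; im=cv2.resize(s["p"][y0:y1,x0:x1],None,fx=8,fy=8,interpolation=cv2.INTER_CUBIC)
    m=f(cv2.cvtColor(im,cv2.COLOR_RGB2HSV)).astype(np.uint8)
    k,l,st,ce=cv2.connectedComponentsWithStats(m); 
    return [(x0+(c[0]+.5)/8-.5,y0+(c[1]+.5)/8-.5,s_[4]/64) for c,s_ in zip(ce[1:],st[1:]) if s_[4]>150]
org=lambda h:(h[...,0]>5)&(h[...,0]<25)&(h[...,1]>90)&(h[...,2]>120)
wh=lambda h:(h[...,1]<70)&(h[...,2]>150)
for n,s,bt,bc in(("scene",a,(316,220,328,232),(308,213,338,226)),("top",b,(190,184,203,197),(184,184,209,196))):
    for z in(.066,.070):
        for q in blob(n,s,bt,org): print(n,"term",np.round(q,1),z,atz(n,q[0],q[1],z).round(4))
    for q in blob(n,s,bc,wh): print(n,"cap",np.round(q,1),atz(n,q[0],q[1],.094).round(4))
# stand base
for n,s in(("scene",a),("top",b)):
    C=cloud(n,s["d"]);h=cv2.cvtColor(s["p"],cv2.COLOR_RGB2HSV)
    g=(s["d"]>0)&(C[...,0]>.52)&(C[...,0]<.74)&(C[...,1]>-.3)&(C[...,1]<-.15)&(C[...,2]<.03)&~((h[...,0]>60)&(h[...,0]<95)&(h[...,1]>70))&(h[...,2]<120)
    P=C[g][:,:2]; k,l,st,ce=cv2.connectedComponentsWithStats(g.astype(np.uint8)); j=1+np.argmax(st[1:,4]); P=C[l==j][:,:2]
    print(n,"stand rect",cv2.minAreaRect((P*1000).astype(np.float32)),len(P))
E
python3 meas.py
```

```text
scene term [321.3 225.6  13.5] 0.066 [0.6275 0.1973 0.066 ]
scene term [321.3 225.6  13.5] 0.07 [0.6301 0.1964 0.07  ]
scene cap [328.8 214.9   3.8] [0.6106 0.217  0.094 ]
scene cap [332.1 219.6  43.6] [0.6267 0.224  0.094 ]
scene cap [336.  215.4   3.4] [0.613  0.2371 0.094 ]
scene cap [313.4 218.9  39.1] [0.6222 0.1719 0.094 ]
top term [196.1 190.7   8.5] 0.066 [0.6273 0.1969 0.066 ]
top term [196.1 190.7   8.5] 0.07 [0.6269 0.1964 0.07  ]
top cap [187.5 189.   18.5] [0.6309 0.2232 0.094 ]
top cap [202.2 190.4  17.9] [0.6246 0.1717 0.094 ]
scene stand rect ((628.2459106445312, -230.41061401367188), (155.94778442382812, 86.72892761230469), 9.743109703063965) 651
top stand rect ((624.6771850585938, -231.5430908203125), (160.08355712890625, 90.72109985351562), 10.831646919250488) 378
```

```bash
cat > rot.py <<'E'
from h import *
from scipy.spatial.transform import Rotation as R
def Rcur():
    s=manip.get_state(); return R.from_euler("xyz",s["eef_rot"],degrees=True),np.array(s["tool_pos"]),s
def goal(Pt,Rt):
    r,p,s=Rcur(); rv=(Rt*r.inv()).as_rotvec(); dp=np.array(Pt)-p
    print("t",s["time"],"dp mm",(dp*1000).round(1),"share",(dp/.3).round(4),"rot deg",np.degrees(rv).round(2),"share",(rv/(np.pi/4)).round(4),"|deg|",np.degrees(np.linalg.norm(rv)).round(2))
def frame(d):  # tool z=-d, x horizontal near -y
    z=-np.array(d)/np.linalg.norm(d); x=np.cross([0,0,1.],z); x/=np.linalg.norm(x)
    if x[1]>0:x=-x
    return R.from_matrix(np.stack([x,np.cross(z,x),z],1))
E
python3 - <<'E'
from rot import *
d=np.array([-.686,-.114,.719]);d/=np.linalg.norm(d);o=np.array([.5687,-.2404,.14])
end=o+d*.055; tip=end-.19*d; 
print(tip,end,frame(d).as_euler("xyz",degrees=True))
goal(tip+d*(.136+.11),frame(d))
E
```

```text
[ 0.6612844  -0.22501425  0.04296183] [ 0.53098043 -0.24666827  0.17953407] [-135.95560029    0.          -80.56476799]
t 1.0 dp mm [236.1 371.3  11.1] share [0.787  1.2377 0.0371] rot deg [ 12.08 -42.45 -12.26] share [ 0.2684 -0.9433 -0.2724] |deg| 45.8
```

```bash
python3 -m pendant '[[[0.0656,0.1031,0.04,0.0224,-0.0786,-0.0227],[0.0656,0.1031,0.04,0.0224,-0.0786,-0.0227],[0.0656,0.1031,0.04,0.0224,-0.0786,-0.0227],[0.0656,0.1031,0.04,0.0224,-0.0786,-0.0227],[0.0656,0.1031,0.04,0.0224,-0.0786,-0.0227],[0.0656,0.1031,0.04,0.0224,-0.0786,-0.0227]]]' 1
python3 -m pendant '[[[0.0656,0.1031,-0.02,0.0224,-0.0786,-0.0227],[0.0656,0.1031,-0.03,0.0224,-0.0786,-0.0227],[0.0656,0.1031,-0.03,0.0224,-0.0786,-0.0227],[0.0656,0.1031,-0.04,0.0224,-0.0786,-0.0227],[0.0656,0.1031,-0.04,0.0224,-0.0786,-0.0227],[0.0656,0.1031,-0.04,0.0224,-0.0786,-0.0227],[0,0,0,0,0,0],[0,0,0,0,0,0]]]'
python3 - <<'E'
from rot import *
d=np.array([-.686,-.114,.719]);d/=np.linalg.norm(d);o=np.array([.5687,-.2404,.14]);tip=o-.135*d
goal(tip+d*.246,frame(d));goal(tip+d*.136,frame(d))
print(manip.get_state()["joints"])
for n in("scene","top"):
    p,dd=manip.capture(n);c=p[120:300,60:300] if n=="scene" else p[110:290,230:470]
    cv2.imwrite(f"pics/{n}1.png",cv2.resize(c[:,:,::-1],(800,600),interpolation=cv2.INTER_CUBIC))
E
```

```text
time: 1.6
tool_pos: [0.3753, -0.4377, 0.2816]
eef_rot: [-157.8, -1.3, -74.2]
wrist_force: [0.6, -0.3, 0.7]
gripper_width: 0.999
time: 2.4
tool_pos: [0.4924, -0.2524, 0.2202]
eef_rot: [-136.0, 0.0, -80.5]
wrist_force: [-0.9, 0.6, 0.3]
gripper_width: 0.999
t 2.4 dp mm [ 0.2 -0.7 -0.4] share [ 0.0006 -0.0023 -0.0014] rot deg [-0.02 -0.05 -0.06] share [-0.0005 -0.0011 -0.0014] |deg| 0.08
t 2.4 dp mm [ 75.6  11.8 -79.5] share [ 0.2521  0.0395 -0.2649] rot deg [-0.02 -0.05 -0.06] share [-0.0005 -0.0011 -0.0014] |deg| 0.08
[-54.77440492 -13.92410177 131.36763242  51.40403763  53.21348016
  -3.05466605]
```

```bash
sleep 1
```

```text
(no output)
```

View pics/scene1.png

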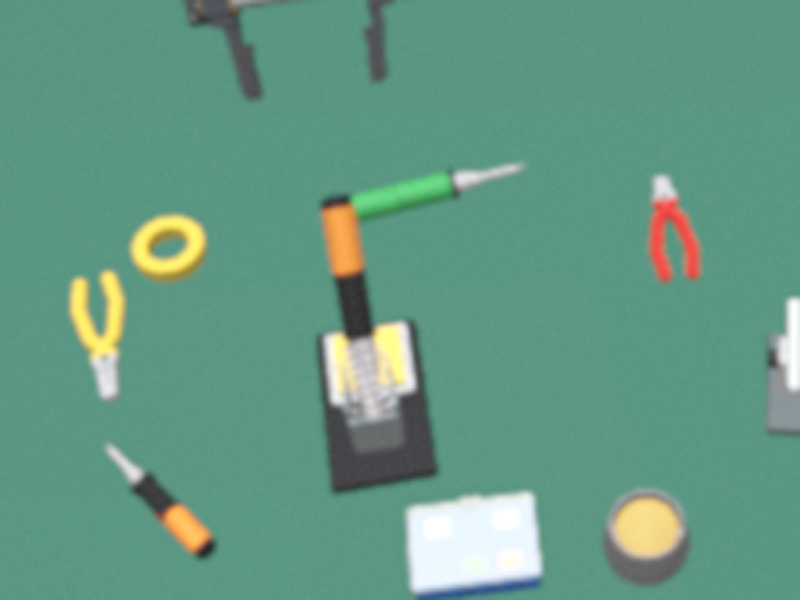

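View pics/top1.png

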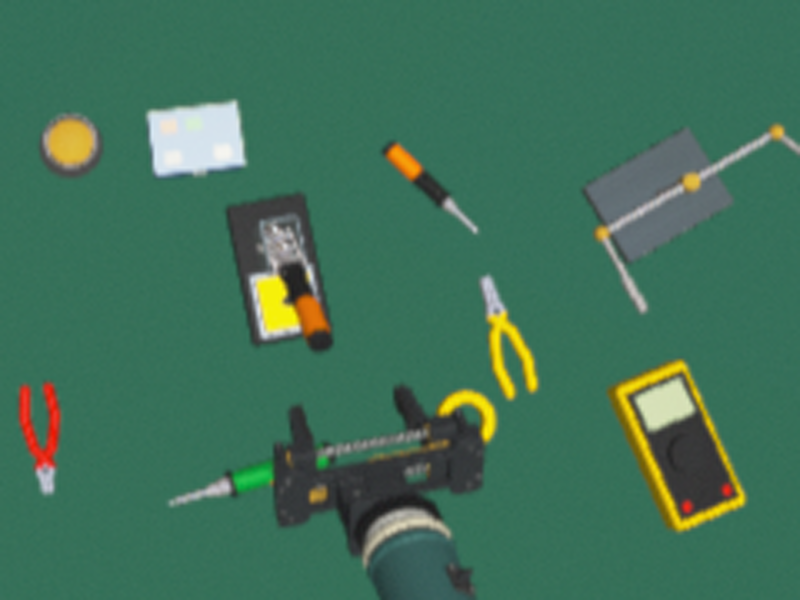

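The fingers straddle the extended iron axis in both views (midpoint at scene crop (315,86), top crop (350,400)). Advancing in line with the iron.

```bash
python3 -m pendant '[[[0.05,0.0075,-0.053,0,0,0],[0.05,0.0075,-0.053,0,0,0],[0.05,0.0075,-0.053,0,0,0],[0.045,0.007,-0.047,0,0,0],[0.035,0.006,-0.037,0,0,0],[0.022,0.004,-0.022,0,0,0],[0,0,0,0,0,0],[0,0,0,0,0,0]]]'
python3 - <<'E'
from rot import *
d=np.array([-.686,-.114,.719]);d/=np.linalg.norm(d);o=np.array([.5687,-.2404,.14]);tip=o-.135*d
goal(tip+d*.136,frame(d))
print(manip.get_state()["wrist_force"])
for n in("scene","top"):
    p,dd=manip.capture(n);c=p[150:270,90:250] if n=="scene" else p[140:260,240:400]
    cv2.imwrite(f"pics/{n}2.png",cv2.resize(c[:,:,::-1],(800,600),interpolation=cv2.INTER_CUBIC))
E
```

```text
time: 3.3
tool_pos: [0.5687, -0.2423, 0.142]
eef_rot: [-135.9, -0.0, -80.6]
wrist_force: [-0.2, 0.1, -0.7]
gripper_width: 0.997
t 3.3 dp mm [-0.6  1.8 -1.3] share [-0.0022  0.006  -0.0044] rot deg [0.03 0.04 0.01] share [0.0007 0.0009 0.0003] |deg| 0.05
[-0.17563942  0.11043563 -0.74538267]
```

```bash
sleep 1
```

```text
(no output)
```

View pics/scene2.png

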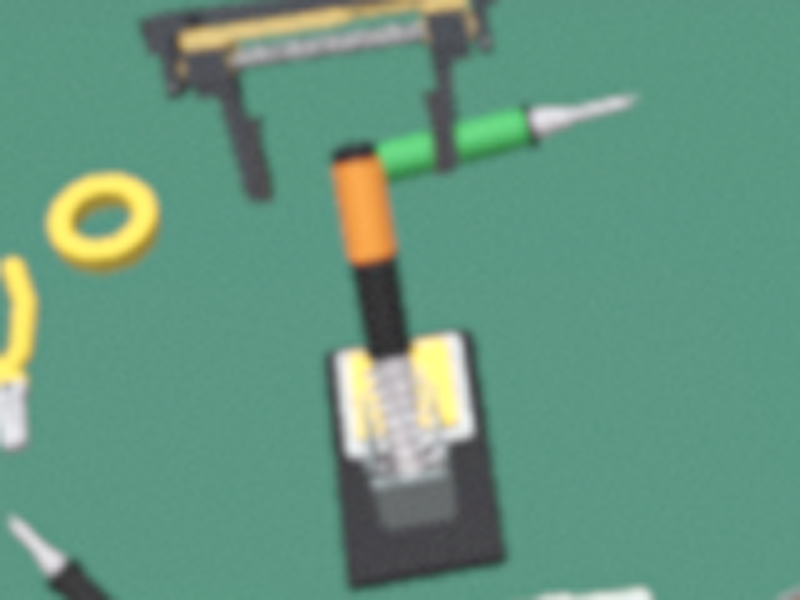

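View pics/top2.png

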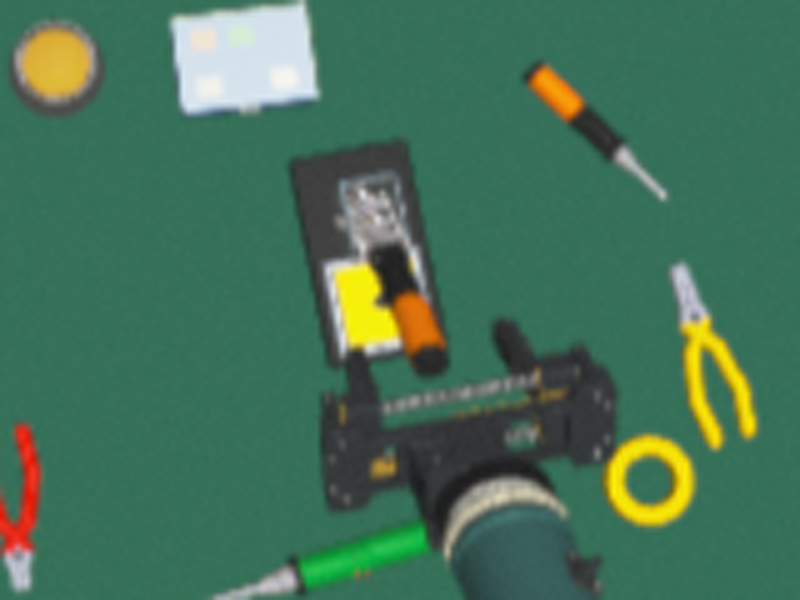

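Run:
```python
from rot import *
r,p,s=Rcur(); M=r.as_matrix()
print("tcp px scene",proj("scene",p),"top",proj("top",p))
for n in("scene","top"):
    im,dd=manip.capture(n);C=cloud(n,dd);q=(C-p)@M
    m=(dd>0)&(abs(abs(q[...,0])-.05)<.02)&(abs(q[...,1])<.02)&(q[...,2]>-.06)&(q[...,2]<.02)
    for sg in(-1,1):
        k=q[m&(sg*q[...,0]>0)]; print(n,sg,len(k),k.min(0).round(4),k.max(0).round(4))
    k=q[(dd>0)&(abs(q[...,0])<.02)&(abs(q[...,1])<.025)&(q[...,2]>-.09)&(q[...,2]<.07)]
    print(n,"iron in tool",len(k),np.percentile(k,[2,50,98],axis=0).round(4).tolist())
```

```text
tcp px scene [162.92762635 197.46514889] top [322.39864214 202.76112249]
scene -1 59 [-0.0588 -0.0168 -0.0591] [-0.0433 -0.0056 -0.0307]
scene 1 64 [ 0.0447 -0.0147 -0.0596] [ 0.0597  0.0081 -0.0311]
scene iron in tool 426 [[-0.0145, -0.0143, -0.0522], [-0.0027, -0.009, 0.0059], [0.0099, 0.0023, 0.0655]]
top -1 30 [-0.0581 -0.0148 -0.0595] [-0.0432 -0.001  -0.0298]
top 1 40 [ 0.0447 -0.0139 -0.0598] [ 0.0614  0.0077 -0.0281]
top iron in tool 209 [[-0.0138, -0.0168, -0.0526], [-0.004, -0.0098, -0.0047], [0.0101, 0.006, 0.0651]]
```

When open, the fingertips sit 30 mm behind the TCP, because the finger linkage swings forward on closing, so the geometry is consistent. The iron is 2 mm off the jaws' centre. I'll recentre, then close gently before firming up the grip.

```bash
python3 -m pendant '[[[-0.002,0.006,-0.004,0,0,0],[0,0,0,0,0,0],[0,0,0,0,0,0]]]'
python3 -m pendant '[[[0,0,0,0,0,0],[0,0,0,0,0,0],[0,0,0,0,0,0],[0,0,0,0,0,0],[0,0,0,0,0,0],[0,0,0,0,0,0],[0,0,0,0,0,0],[0,0,0,0,0,0]]]' -1 6
python3 -m pendant '[[[0,0,0,0,0,0],[0,0,0,0,0,0],[0,0,0,0,0,0],[0,0,0,0,0,0]]]'
```

```text
time: 3.8
tool_pos: [0.5675, -0.2394, 0.1401]
eef_rot: [-136.0, 0.0, -80.6]
wrist_force: [-0.1, -0.3, 0.1]
gripper_width: 1.0
time: 4.6
tool_pos: [0.5677, -0.2396, 0.14]
eef_rot: [-136.0, 0.0, -80.6]
wrist_force: [-0.2, 0.3, -0.1]
gripper_width: 0.298
time: 5.0
tool_pos: [0.5677, -0.2396, 0.14]
eef_rot: [-136.0, 0.0, -80.6]
wrist_force: [0.5, -1.1, -0.6]
gripper_width: 0.293
```

```bash
python3 -m pendant '[[[0,0,0,0,0,0],[0,0,0,0,0,0],[0,0,0,0,0,0]]]' -1 20
python3 -m pendant '[[[0,0,0,0,0,0],[0,0,0,0,0,0],[0,0,0,0,0,0]]]' -1 40
python3 - <<'E'
from rot import *
r,p,s=Rcur();print(s["wrist_force"],s["torque"])
for n in("scene","top"):
    p,dd=manip.capture(n);c=p[150:270,90:250] if n=="scene" else p[140:260,240:400]
    cv2.imwrite(f"pics/{n}3.png",cv2.resize(c[:,:,::-1],(800,600),interpolation=cv2.INTER_CUBIC))
t=np.radians(40);a=np.radians(-169.6);print(np.array([np.sin(t)*np.cos(a),np.sin(t)*np.sin(a),np.cos(t)])*.01/.3)
E
```

```text
time: 5.3
tool_pos: [0.5677, -0.2396, 0.14]
eef_rot: [-136.0, 0.0, -80.6]
wrist_force: [-0.5, 0.4, -0.1]
gripper_width: 0.286
time: 5.6
tool_pos: [0.5676, -0.2395, 0.14]
eef_rot: [-136.0, 0.0, -80.6]
wrist_force: [-0.1, 0.1, -0.4]
gripper_width: 0.287
[-0.13565869  0.1107122  -0.35084908] [-0.03358051  0.26827552 -0.03434589]
[-0.02107425 -0.00386785  0.02553481]
```

```bash
sleep 1
```

```text
(no output)
```

View pics/scene3.png

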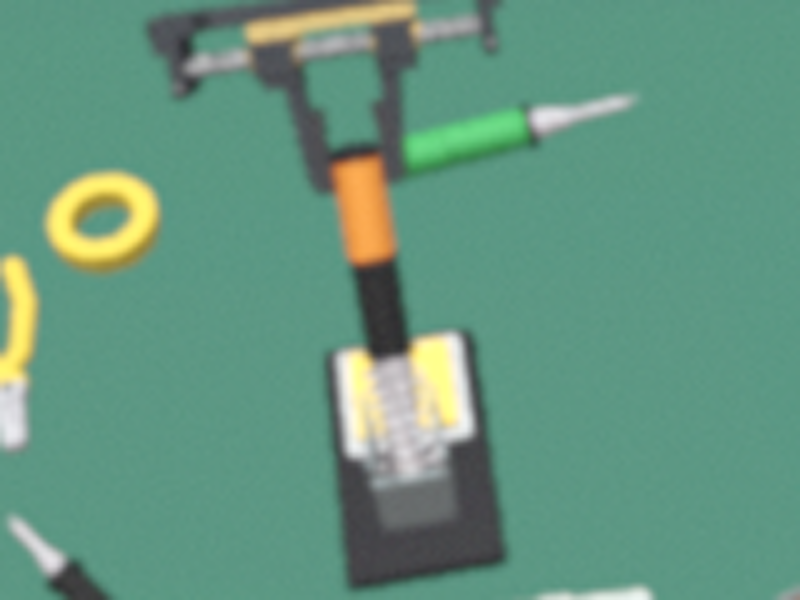

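The fingers grip nearer the handle's end than planned. I'll measure where they actually sit.

Run:
```python
from rot import *
r,p,s=Rcur(); M=r.as_matrix()
for n in("scene","top"):
    im,dd=manip.capture(n);C=cloud(n,dd);q=(C-p)@M
    for sg in(-1,1):
        m=(dd>0)&(sg*q[...,0]>.013)&(sg*q[...,0]<.06)&(abs(q[...,1])<.02)&(q[...,2]>-.15)&(q[...,2]<.03)
        k=q[m]; print(n,sg,len(k),"z pct",np.percentile(k[:,2],[1,50,95,99,100]).round(4), "y",np.percentile(k[:,1],[1,99]).round(3)); 
        k=k[k[:,2]>-.07]; print(np.round(k[np.argsort(-k[:,2])[:6]],4).tolist())
K,E=cal("scene")
ax=M[:,0]
for t in(0,-.0187,-.04): print(t,[proj("scene",p+M[:,2]*t+ax*e).round(1).tolist() for e in(-.02,.02)],[proj("top",p+M[:,2]*t+ax*e).round(1).tolist() for e in(-.02,.02)])
```

```text
scene -1 188 z pct [-0.148  -0.0791 -0.0367 -0.032  -0.0304] y [-0.02   0.018]
[[-0.0187, -0.0041, -0.0304], [-0.0161, -0.0066, -0.0311], [-0.0137, -0.0112, -0.0321], [-0.0193, -0.0079, -0.0336], [-0.0222, -0.0136, -0.0339], [-0.0166, -0.0076, -0.034]]
scene 1 202 z pct [-0.138  -0.0751 -0.0335 -0.0018  0.0293] y [-0.019  0.019]
[[0.0132, -0.0025, 0.0293], [0.0132, -0.0012, 0.0126], [0.0134, -0.0025, -0.0018], [0.0131, -0.0009, -0.0043], [0.0133, -0.0023, -0.0185], [0.0136, -0.0093, -0.0307]]
top -1 114 z pct [-0.1465 -0.1183 -0.0359 -0.0283 -0.0271] y [-0.019  0.019]
[[-0.0186, -0.0096, -0.0271], [-0.0154, -0.0093, -0.0278], [-0.0165, -0.0087, -0.0321], [-0.0241, 0.0065, -0.033], [-0.0204, -0.0117, -0.0344], [-0.014, -0.0113, -0.0359]]
top 1 140 z pct [-0.1368 -0.091  -0.0315  0.0012  0.0177] y [-0.019  0.019]
[[0.0135, -0.005, 0.0177], [0.0144, -0.0036, 0.0081], [0.0132, -0.0049, -0.0096], [0.0135, -0.006, -0.0216], [0.0231, -0.0058, -0.0243], [0.0145, -0.0089, -0.0308]]
0 [[171.3, 196.5], [156.7, 198.9]] [[315.8, 204.1], [327.2, 202.0]]
-0.0187 [[170.2, 189.9], [155.6, 192.2]] [[317.1, 207.6], [328.7, 205.4]]
-0.04 [[168.9, 182.3], [154.2, 184.6]] [[318.7, 211.7], [330.4, 209.5]]
```

View pics/top3.png

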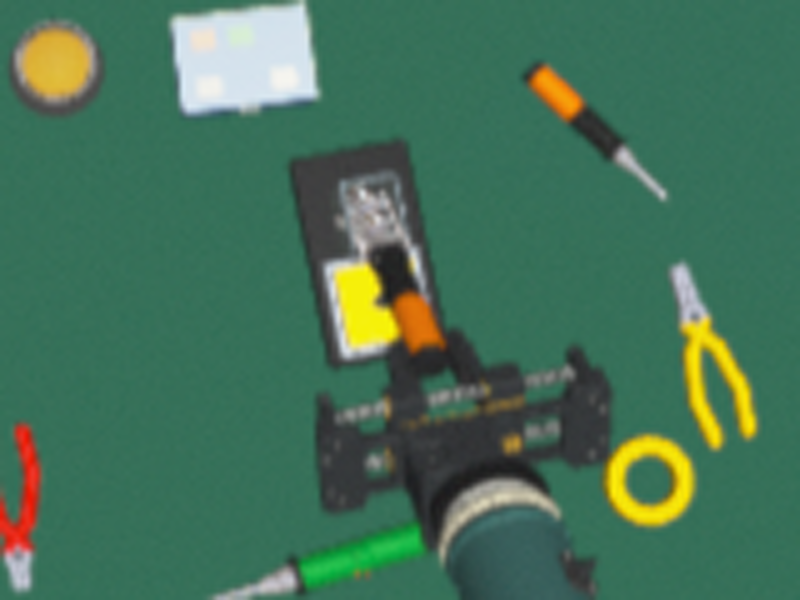

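Run:
```python
from rot import *
p=np.array([.25648,-.62438,.20873]);M=R.from_euler("xyz",[179.9975,-.0027,-67.666],degrees=True).as_matrix()
for n in("scene","top"):
    dd=np.load(n+"0.npz")["d"];C=cloud(n,dd);q=(C-p)@M
    for sg in(-1,1):
        m=(dd>0)&(sg*q[...,0]>.03)&(sg*q[...,0]<.075)&(abs(q[...,1])<.04)&(q[...,2]>-.1)&(q[...,2]<.06)
        k=q[m]; print(n,sg,len(k)); 
        if len(k):print(np.round(k[np.argsort(-k[:,2])[:6]],4).tolist())
```

```text
scene -1 90
[[-0.05, -0.0065, -0.0297], [-0.0528, -0.009, -0.0307], [-0.044, -0.011, -0.0315], [-0.0478, -0.0119, -0.0347], [-0.0567, -0.011, -0.0347], [-0.0453, -0.0127, -0.0363]]
scene 1 120
[[0.0535, -0.0064, -0.0283], [0.0448, -0.0063, -0.0289], [0.0498, -0.0058, -0.0303], [0.0445, 0.0093, -0.0316], [0.0448, 0.0026, -0.0333], [0.0519, -0.0085, -0.0333]]
top -1 3
[[-0.065, -0.0339, -0.0963], [-0.0516, -0.0344, -0.0964], [-0.0586, -0.0344, -0.0973]]
top 1 27
[[0.0549, -0.0106, -0.0277], [0.0456, 0.005, -0.0306], [0.0455, -0.0055, -0.0336], [0.0462, -0.0088, -0.0354], [0.0474, -0.0116, -0.0356], [0.0544, -0.012, -0.0359]]
```

Run:
```python
from rot import *
p=np.array([.25648,-.62438,.20873]);M=R.from_euler("xyz",[179.9975,-.0027,-67.666],degrees=True).as_matrix()
def hist(dd,n,p,M):
    q=(cloud(n,dd)-p)@M; 
    for a,b in((0,.03),(.03,.07),(.07,.1)):
        m=(dd>0)&(abs(q[...,0])>=a)&(abs(q[...,0])<b)&(abs(q[...,1])<.05)&(q[...,2]>-.2)&(q[...,2]<.0)
        h,e=np.histogram(q[m][:,2],np.arange(-.2,.001,.01)); print(n,a,b,dict(zip((e[:-1]*1000).round().astype(int).tolist(),h.tolist())))
for n in("scene","top"): hist(np.load(n+"0.npz")["d"],n,p,M)
r,p,s=Rcur()
for n in("scene","top"): hist(manip.capture(n)[1],n,p,r.as_matrix())
```

```text
scene 0 0.03 {-200: 124, -190: 78, -180: 40, -170: 35, -160: 61, -150: 64, -140: 94, -130: 40, -120: 34, -110: 37, -100: 0, -90: 0, -80: 0, -70: 0, -60: 0, -50: 0, -40: 0, -30: 0, -20: 0, -10: 0}
scene 0.03 0.07 {-200: 31, -190: 54, -180: 13, -170: 13, -160: 14, -150: 21, -140: 209, -130: 88, -120: 139, -110: 76, -100: 13, -90: 6, -80: 54, -70: 38, -60: 35, -50: 33, -40: 28, -30: 3, -20: 0, -10: 0}
scene 0.07 0.1 {-200: 0, -190: 0, -180: 0, -170: 0, -160: 0, -150: 1, -140: 144, -130: 16, -120: 31, -110: 22, -100: 10, -90: 0, -80: 0, -70: 0, -60: 0, -50: 0, -40: 0, -30: 0, -20: 0, -10: 0}
top 0 0.03 {-200: 63, -190: 42, -180: 8, -170: 1, -160: 0, -150: 5, -140: 24, -130: 7, -120: 32, -110: 23, -100: 0, -90: 0, -80: 0, -70: 0, -60: 0, -50: 0, -40: 0, -30: 0, -20: 0, -10: 0}
top 0.03 0.07 {-200: 26, -190: 59, -180: 36, -170: 23, -160: 20, -150: 34, -140: 201, -130: 40, -120: 106, -110: 35, -100: 6, -90: 2, -80: 2, -70: 0, -60: 5, -50: 4, -40: 10, -30: 1, -20: 0, -10: 0}
top 0.07 0.1 {-200: 0, -190: 0, -180: 0, -170: 0, -160: 0, -150: 14, -140: 309, -130: 27, -120: 29, -110: 16, -100: 10
[... 556 characters left out ...]
, -130: 56, -120: 48, -110: 40, -100: 16, -90: 0, -80: 0, -70: 0, -60: 0, -50: 0, -40: 0, -30: 0, -20: 0, -10: 0}
top 0 0.03 {-200: 78, -190: 54, -180: 30, -170: 6, -160: 30, -150: 44, -140: 48, -130: 19, -120: 49, -110: 40, -100: 4, -90: 2, -80: 19, -70: 21, -60: 51, -50: 37, -40: 31, -30: 19, -20: 14, -10: 19}
top 0.03 0.07 {-200: 12, -190: 47, -180: 14, -170: 8, -160: 14, -150: 17, -140: 186, -130: 51, -120: 89, -110: 70, -100: 4, -90: 0, -80: 0, -70: 1, -60: 0, -50: 0, -40: 0, -30: 0, -20: 0, -10: 0}
top 0.07 0.1 {-200: 0, -190: 0, -180: 0, -170: 0, -160: 0, -150: 2, -140: 238, -130: 26, -120: 27, -110: 19, -100: 12, -90: 0, -80: 0, -70: 0, -60: 0, -50: 0, -40: 0, -30: 0, -20: 0, -10: 0}
```

Body and fingertips both lie 29–30 mm behind where the reported TCP puts them, in two separate poses. So the tool reading is offset along tool z, and I'm only gripping the handle's end. I'll release, advance 28 mm further, and regrip.

```bash
python3 -m pendant '[[[0,0,0,0,0,0],[0,0,0,0,0,0],[0,0,0,0,0,0],[0,0,0,0,0,0],[0,0,0,0,0,0],[0,0,0,0,0,0]]]' 0.4 10
python3 - <<'E'
from rot import *
from scipy.optimize import least_squares
r,p,s=Rcur();M=r.as_matrix();Q=[]
for n in("scene","top"):
    im,dd=manip.capture(n);C=cloud(n,dd);q=(C-p)@M
    k=q[(dd>0)&(abs(q[...,0]+.001)<.0125)&(abs(q[...,1])<.02)&(q[...,2]>-.048)&(q[...,2]<.06)];Q.append(k)
Q=np.vstack(Q)
f=least_squares(lambda v:np.hypot(Q[:,0]-v[0]-v[1]*Q[:,2],Q[:,1]-v[2]-v[3]*Q[:,2])-.013,[0,0,0,0],loss="soft_l1",f_scale=.002)
print(len(Q),f.x.round(4), "axis world",(M@[f.x[1],f.x[3],1]).round(3))
E
```

```text
time: 6.5
tool_pos: [0.5676, -0.2396, 0.14]
eef_rot: [-136.0, 0.0, -80.6]
wrist_force: [0.9, 0.9, 0.0]
gripper_width: 0.702
486 [ 0.0011  0.0075 -0.0006  0.0101] axis world [ 0.68   0.106 -0.726]
```

```bash
python3 -m pendant '[[[0.026,0.0043,-0.0274,0,0,0],[0.024,0.004,-0.0252,0,0,0],[0.014,0.0024,-0.0145,0,0,0],[0,0,0,0,0,0],[0,0,0,0,0,0]]]'
python3 -m pendant '[[[0,0,0,0,0,0],[0,0,0,0,0,0],[0,0,0,0,0,0],[0,0,0,0,0,0],[0,0,0,0,0,0],[0,0,0,0,0,0],[0,0,0,0,0,0]]]' -1 6
python3 -m pendant '[[[0,0,0,0,0,0],[0,0,0,0,0,0],[0,0,0,0,0,0]]]' -1 20
python3 -m pendant '[[[0,0,0,0,0,0],[0,0,0,0,0,0],[0,0,0,0,0,0]]]' -1 40
python3 - <<'E'
from rot import *
r,p,s=Rcur();print(s["wrist_force"],s["torque"])
for n in("scene","top"):
    p,dd=manip.capture(n);c=p[150:270,90:250] if n=="scene" else p[140:260,240:400]
    cv2.imwrite(f"pics/{n}4.png",cv2.resize(c[:,:,::-1],(640,480),interpolation=cv2.INTER_CUBIC))
E
```

```text
time: 7.1
tool_pos: [0.5869, -0.2359, 0.1192]
eef_rot: [-136.0, 0.1, -80.5]
wrist_force: [-0.2, -0.8, 0.7]
gripper_width: 0.7
time: 7.8
tool_pos: [0.5869, -0.2363, 0.1201]
eef_rot: [-135.9, 0.0, -80.6]
wrist_force: [-1.9, -0.2, 1.4]
gripper_width: 0.29
time: 8.1
tool_pos: [0.5869, -0.2364, 0.1201]
eef_rot: [-135.9, 0.0, -80.6]
wrist_force: [-3.3, 0.3, 2.8]
gripper_width: 0.29
time: 8.4
tool_pos: [0.5869, -0.2364, 0.1201]
eef_rot: [-135.9, 0.0, -80.6]
wrist_force: [-3.6, -0.5, 3.0]
gripper_width: 0.284
[-3.56893865 -0.5278456   3.03958422] [0.18355954 0.2023058  0.21148617]
```

```bash
sleep 2
```

```text
(no output)
```

View pics/scene4.png

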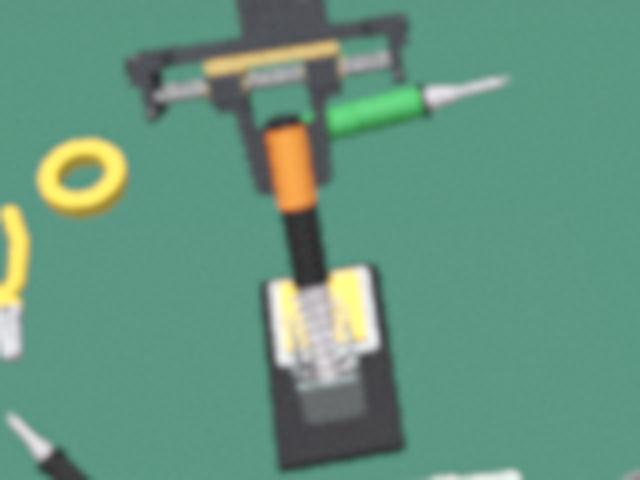

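View pics/top4.png

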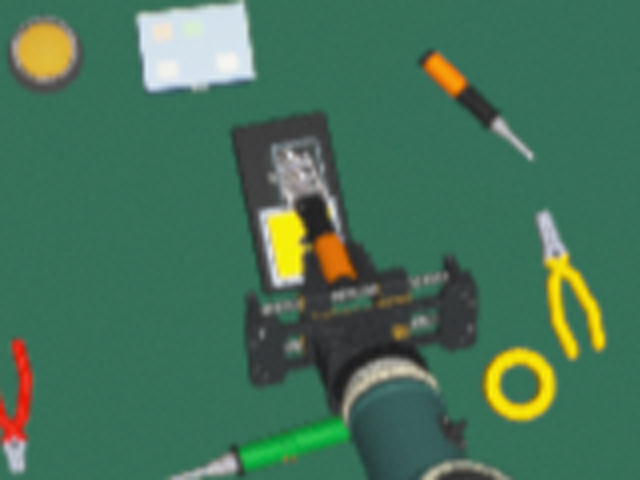

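The grip now covers the upper handle (fingertips at scene4 (265,190) and (320,185)). Draw out along the tube axis, slowly at first.

```bash
python3 -m pendant '[[[-0.0105,-0.0019,0.0128,0,0,0],[-0.0105,-0.0019,0.0128,0,0,0],[-0.0105,-0.0019,0.0128,0,0,0],[0,0,0,0,0,0]]]'
python3 -m pendant '[[[-0.021,-0.0038,0.0256,0,0,0],[-0.021,-0.0038,0.0256,0,0,0],[-0.021,-0.0038,0.0256,0,0,0],[0,0,0,0,0,0]]]'
python3 - <<'E'
from rot import *
r,p,s=Rcur();print(s["wrist_force"],s["torque"])
for n in("scene",):
    p,dd=manip.capture(n);c=p[150:270,90:250]
    cv2.imwrite(f"pics/{n}5.png",cv2.resize(c[:,:,::-1],(640,480),interpolation=cv2.INTER_CUBIC))
E
```

```text
time: 8.9
tool_pos: [0.577, -0.2384, 0.1317]
eef_rot: [-136.0, -0.0, -80.6]
wrist_force: [-0.5, 0.6, -1.3]
gripper_width: 0.283
time: 9.3
tool_pos: [0.5585, -0.2425, 0.1564]
eef_rot: [-135.9, -0.1, -80.6]
wrist_force: [0.2, -0.8, -0.9]
gripper_width: 0.287
[ 0.22826082 -0.8193458  -0.88727144] [-0.05361397  0.47546833 -0.00101879]
```

```bash
sleep 2
```

```text
(no output)
```

View pics/scene5.png

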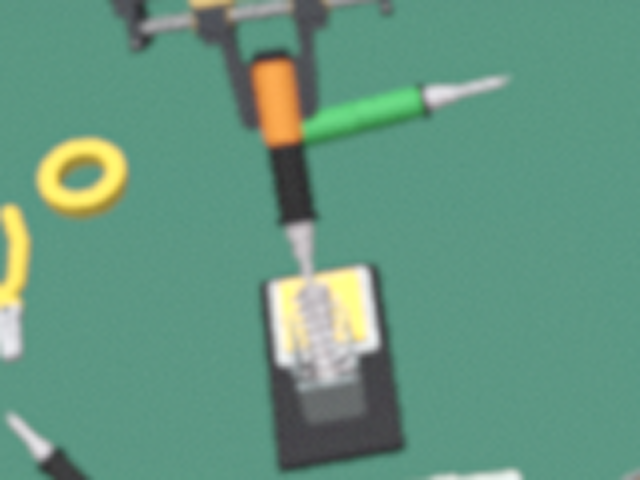

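The stand is unmoved, only the iron's weight is felt, and the iron slides cleanly. Continuing clear of the tube.

```bash
python3 -m pendant '[[[-0.021,-0.0038,0.0256,0,0,0],[-0.025,-0.0045,0.031,0,0,0],[-0.025,-0.0045,0.031,0,0,0],[-0.03,-0.0055,0.036,0,0,0],[-0.03,-0.0055,0.036,0,0,0],[0,0,0.04,0,0,0],[0,0,0,0,0,0],[0,0,0,0,0,0]]]'
cat > tip.py <<'E'
from rot import *
from scipy.optimize import least_squares
import sys
r,p,s=Rcur();M=r.as_matrix();Q=[];W=[]
tag=sys.argv[1]; crop={"scene":(100,300,60,380),"top":(60,300,130,450)}
for n in("scene","top"):
    im,dd=manip.capture(n);C=cloud(n,dd);q=(C-p)@M
    # handle forward of real fingertips
    k=(dd>0)&(abs(q[...,0])<.02)&(abs(q[...,1])<.025)&(q[...,2]>-.026)&(q[...,2]<.034)&(C[...,2]>.03)
    Q.append(q[k])
    k2=(dd>0)&(abs(q[...,0])<.03)&(abs(q[...,1])<.03)&(q[...,2]>-.02)&(q[...,2]<.16)&(C[...,2]>.03)
    W.append(q[k2])
    np.savez(f"{n}_{tag}.npz",p=im,d=dd)
Q0=Q;out=[]
for lab,Q in(("scene",Q0[0]),("top",Q0[1]),("both",np.vstack(Q0))):
    if len(Q)<20: print(lab,len(Q)); continue
    f=least_squares(lambda v:np.hypot(Q[:,0]-v[0]-v[1]*Q[:,2],Q[:,1]-v[2]-v[3]*Q[:,2])-.013,[0,0,0,0],loss="soft_l1",f_scale=.002).x
    a=M@[f[1],f[3],1];a/=np.linalg.norm(a); print(lab,len(Q),f.round(4),"axis(to tip) world",a.round(3),"off vertical",np.degrees(np.arccos(-a[2])).round(2))
for lab,w in zip(("scene","top"),W): print(lab,"max tool z",np.sort(w[:,2])[-8:].round(4))
print("t",s["time"],p,s["eef_rot"],s["wrist_force"],s["gripper_width"])
for n in("scene","top"):
    im=np.load(f"{n}_{tag}.npz")["p"];y0,y1,x0,x1=crop[n]
    cv2.imwrite(f"pics/{n}_{tag}.png",cv2.resize(im[y0:y1,x0:x1,::-1],None,fx=2.4,fy=2.4,interpolation=cv2.INTER_CUBIC))
E
python3 tip.py out
```

```text
time: 10.15
tool_pos: [0.5194, -0.249, 0.2151]
eef_rot: [-135.9, -0.1, -80.6]
wrist_force: [-0.0, 0.1, -1.9]
gripper_width: 0.284
scene 219 [ 0.001  -0.0014  0.0004  0.0037] axis(to tip) world [ 0.684  0.114 -0.721] off vertical 43.87
top 101 [ 0.0018  0.0019 -0.0005 -0.0102] axis(to tip) world [ 0.694  0.113 -0.711] off vertical 44.67
both 320 [ 0.0012 -0.0006  0.0001  0.001 ] axis(to tip) world [ 0.686  0.114 -0.719] off vertical 44.02
scene max tool z [0.1583 0.1583 0.1586 0.159  0.1592 0.1593 0.1597 0.1597]
top max tool z [0.1576 0.1578 0.1578 0.1585 0.1587 0.1593 0.1594 0.1594]
t 10.15 [ 0.51940672 -0.24899512  0.21510233] [-1.35918791e+02 -5.77090562e-02 -8.05653480e+01] [-0.018271    0.14393011 -1.9125958 ] 0.2838856661632045
```

```bash
sleep 3
```

```text
(no output)
```

View pics/scene_out.png

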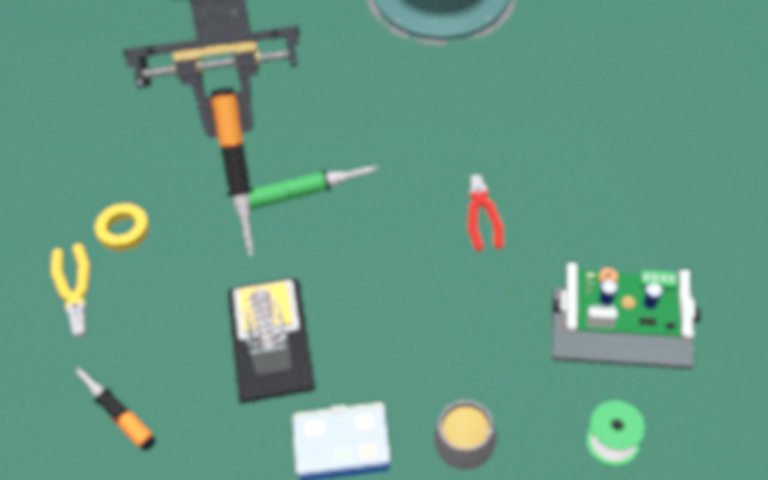

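The iron is fully out, tip at scene_out (250,250), and the stand and the other things are in place. Now lift, turn upright, and go to above the board.

Run:
```python
from rot import *
Rt=R.from_euler("xyz",[180,0,-80.6],degrees=True)
goal([.6275,.197,.31],Rt)
print(manip.get_state()["joints"])
```

```text
t 10.25 dp mm [108.4 445.3  96.2] share [0.3613 1.4842 0.3206] rot deg [-7.260e+00  4.341e+01 -4.000e-02] share [-1.614e-01  9.648e-01 -9.000e-04] |deg| 44.02
[-51.24496137 -11.60662939 130.31975743  52.35831033  49.97180333
  -1.85297619]
```

```bash
python3 -m pendant '[[[0,0,0.05,-0.0134,0.0804,0],[0,0,0.07,-0.0134,0.0804,0],[0.01,0.03,0.07,-0.0134,0.0804,0],[0.02,0.06,0.06,-0.0134,0.0804,0],[0.03,0.08,0.04,-0.0134,0.0804,0],[0.03,0.09,0.03,-0.0134,0.0804,0],[0.03,0.1,0,-0.0134,0.0804,0],[0.03,0.1,0,-0.0134,0.0804,0]]]'
python3 -m pendant '[[[0.03,0.1,0,-0.0134,0.0804,0],[0.03,0.1,0,-0.0134,0.0804,0],[0.03,0.1,0,-0.0134,0.0804,0],[0.03,0.1,0,-0.0134,0.0804,0],[0.03,0.1,0,0,0,0],[0.03,0.1,0,0,0,0],[0.02,0.1,0,0,0,0],[0.01,0.1,0,0,0,0]]]'
python3 - <<'E'
from rot import *
Rt=R.from_euler("xyz",[180,0,-80.6],degrees=True)
goal([.6275,.197,.31],Rt)
print(manip.get_state()["joints"])
E
```

```text
time: 11.05
tool_pos: [0.5646, -0.109, 0.3103]
eef_rot: [-165.4, 0.0, -80.6]
wrist_force: [-0.3, -0.8, -2.1]
gripper_width: 0.284
time: 11.85
tool_pos: [0.6273, 0.1314, 0.3085]
eef_rot: [179.9, 0.0, -80.5]
wrist_force: [0.5, -0.2, -1.7]
gripper_width: 0.281
t 11.85 dp mm [ 0.2 65.6  1.5] share [0.0008 0.2187 0.0051] rot deg [-0.02 -0.13 -0.07] share [-0.0004 -0.0028 -0.0016] |deg| 0.15
[9.58140971e+00 9.04329170e+00 8.88049983e+01 4.05099148e-02
 8.22738404e+01 9.01022505e+01]
```

```bash
python3 -m pendant '[[[0,0.08,0,0,0,0],[0,0.07,0,0,0,0],[0,0.05,0,0,0,0],[0,0.014,0,0,0,0],[0,0,0,0,0,0],[0,0,0,0,0,0],[0,0,0,0,0,0]]]'
python3 tip.py over
```

```text
time: 12.55
tool_pos: [0.6273, 0.1926, 0.3104]
eef_rot: [-180.0, -0.0, -80.6]
wrist_force: [0.0, -1.1, -1.1]
gripper_width: 0.28
scene 177 [ 0.0004 -0.0003  0.0011 -0.0045] axis(to tip) world [ 0.005  0.001 -1.   ] off vertical 0.29
top 0
both 177 [ 0.0004 -0.0003  0.0011 -0.0045] axis(to tip) world [ 0.005  0.001 -1.   ] off vertical 0.29
scene max tool z [0.0874 0.0887 0.0923 0.0952 0.0952 0.0979 0.0992 0.1056]
top max tool z []
t 12.55 [0.62733459 0.19256895 0.3103738 ] [-1.79969562e+02 -2.02517282e-02 -8.06290080e+01] [ 0.00467214 -1.11694002 -1.1433734 ] 0.280047989003619
```

```bash
sleep 3
```

```text
(no output)
```

View pics/scene_over.png

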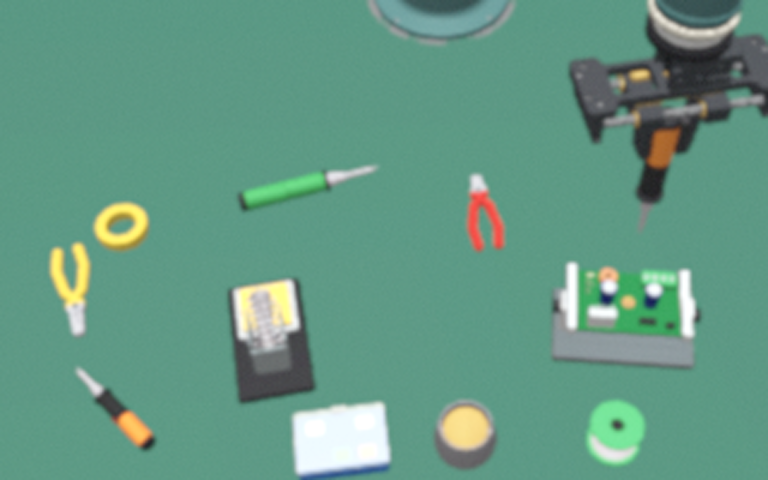

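View pics/top_over.png

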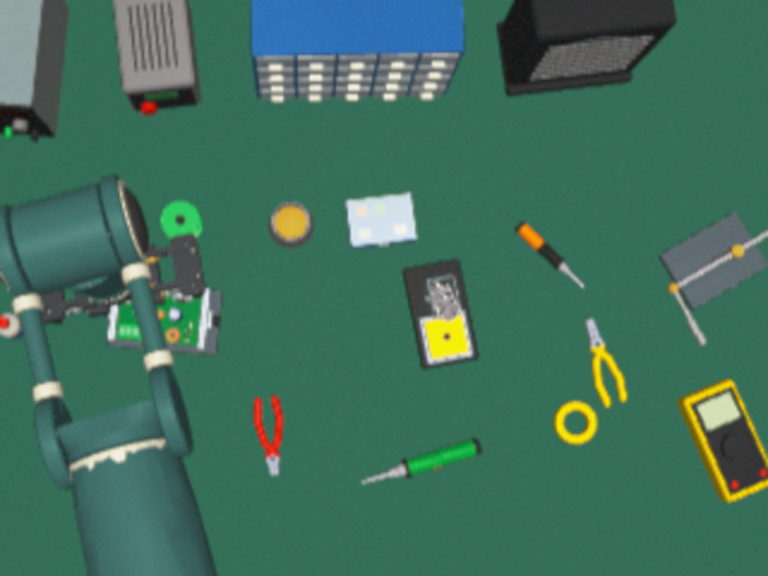

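```bash
cat > tipfind.py <<'E'
from rot import *
import sys
# tip in scene: segment iron shaft below handle by difference to initial picture
r,p,s=Rcur();M=r.as_matrix()
im,_=manip.capture("scene"); ref=np.load("scene0.npz")["p"]
L=float(sys.argv[1]) if len(sys.argv)>1 else .109
e=p+M@np.array([.0004,.0006,L]); print("state",p.round(4),s["eef_rot"].round(2),"pred tip",e.round(4),"px",proj("scene",e).round(1))
for l in(L-.07,L-.045,L-.02): print("axis px",proj("scene",p+M@np.array([.0004,.0008,l])).round(1))
t=[.628,.1967,.072]; print("terminal px",proj("scene",t).round(1))
u,v=proj("scene",e).astype(int)
x0,y0=u-20,v-22
a=cv2.resize(im[y0:y0+45,x0:x0+60],(800,600),interpolation=cv2.INTER_CUBIC)
cv2.imwrite(f"pics/{sys.argv[2]}.png",a[:,:,::-1]);print("crop origin",x0,y0,"scale",800/60)
dif=np.abs(im.astype(int)-ref).sum(2)
for y in range(v-12,v+6): 
    xs=np.nonzero(dif[y,u-15:u+16]>45)[0]
    w=dif[y,u-15:u+16]*(dif[y,u-15:u+16]>45)
    print(y,(xs+u-15).tolist(), (w@np.arange(u-15,u+16)/max(w.sum(),1)).round(2))
E
python3 tipfind.py .109 tf1
```

```text
state [0.6273 0.1927 0.3105] [-1.7996e+02 -1.0000e-02 -8.0630e+01] pred tip [0.6269 0.1922 0.2015] px [326.3 197.2]
axis px [330.3 180.3]
axis px [328.9 186.5]
axis px [327.4 192.5]
terminal px [321.4 224.6]
crop origin 306 175 scale 13.333333333333334
185 [327, 328, 329, 330, 331] 329.09
186 [327, 328, 329, 330] 328.55
187 [328, 329, 330] 328.92
188 [328, 329] 328.46
189 [327, 328] 327.56
190 [327, 328] 327.51
191 [327, 328] 327.48
192 [327, 328] 327.47
193 [326, 327] 326.56
194 [326, 327] 326.53
195 [] 0.0
196 [] 0.0
197 [] 0.0
198 [] 0.0
199 [] 0.0
200 [] 0.0
201 [] 0.0
202 [] 0.0
```

```bash
sleep 3
```

```text
(no output)
```

View pics/tf1.png

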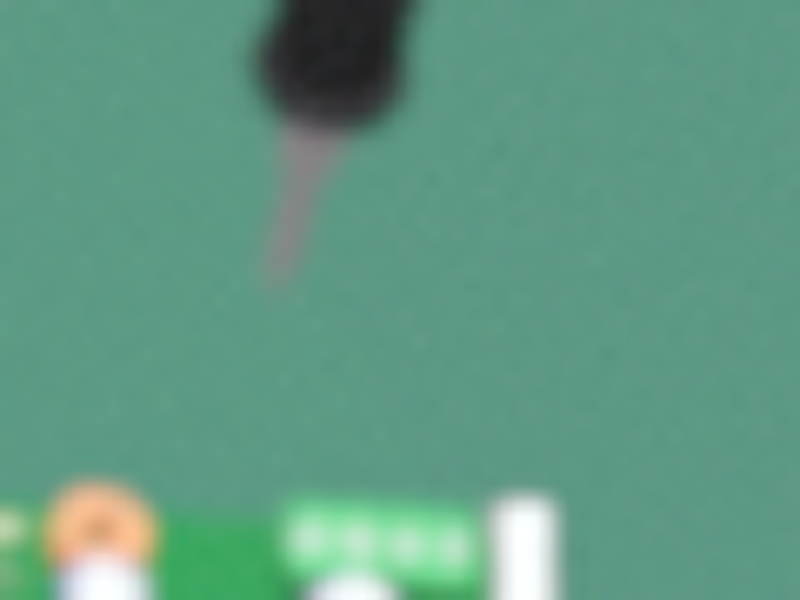

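The tip shows at about (326,196) px, agreeing with the prediction; the iron is vertical within 0.3°. I need about +4.5 mm in y, then I'll descend to a checking height first.

```bash
python3 -m pendant '[[[0.002,0.008,0,0,0,0],[0,0.007,0,0,0,0],[0,0,0,0,0,0],[0,0,0,0,0,0],[0,0,0,0,0,0]]]'
python3 tipfind.py .108 tf2 | head -6
```

```text
time: 13.2
tool_pos: [0.6278, 0.1981, 0.3103]
eef_rot: [-180.0, -0.0, -80.6]
wrist_force: [-0.8, 0.6, -1.0]
gripper_width: 0.285
state [0.6278 0.1981 0.3103] [-179.97   -0.    -80.56] pred tip [0.6273 0.1977 0.2023] px [328.5 197. ]
axis px [332.6 180.2]
axis px [331.1 186.4]
axis px [329.6 192.3]
terminal px [321.4 224.6]
crop origin 308 175 scale 13.333333333333334
```

```bash
python3 -m pendant '[[[0,0,-0.06,0,0,0],[0,0,-0.07,0,0,0],[0,0,-0.07,0,0,0],[0,0,-0.06,0,0,0],[0,0,-0.04,0,0,0],[0,0,-0.02,0,0,0],[0,0,0,0,0,0],[0,0,0,0,0,0]]]'
python3 tip.py low
python3 tipfind.py .108 tf3
```

```text
time: 14.05
tool_pos: [0.6284, 0.1982, 0.2153]
eef_rot: [-179.9, 0.0, -80.6]
wrist_force: [0.3, -0.2, -1.1]
gripper_width: 0.282
scene 142 [0.0005 0.0092 0.0013 0.0081] axis(to tip) world [-0.005 -0.01  -1.   ] off vertical 0.63
top 0
both 142 [0.0005 0.0092 0.0013 0.0081] axis(to tip) world [-0.005 -0.01  -1.   ] off vertical 0.63
scene max tool z [0.155  0.1552 0.1555 0.1556 0.1558 0.1562 0.1563 0.1571]
top max tool z [0.1558 0.1561 0.1564 0.1564 0.1566 0.1567 0.1568 0.1577]
t 14.05 [0.62839448 0.19824324 0.21528801] [-1.79887065e+02  3.63429532e-03 -8.05678447e+01] [ 0.27060532 -0.22134405 -1.08040207] 0.28180031598446537
state [0.6286 0.1983 0.2158] [-1.7984e+02  1.0000e-02 -8.0560e+01] pred tip [0.6284 0.1979 0.1078] px [323.6 217.7]
axis px [327.2 202.8]
axis px [325.9 208.2]
axis px [324.6 213.5]
terminal px [321.4 224.6]
crop origin 303 195 scale 13.333333333333334
205 [323, 324, 325, 326, 327, 328, 329, 330, 331, 332] 327.28
206 [324, 325, 326, 327, 328, 329, 330, 331] 327.39
207 [324, 325, 326, 327, 328, 329, 330] 327.0
208 [325, 326, 327] 325.99
209 [325, 326] 325.48
210 [325, 326] 325.48
211 [324, 325] 324.55
212 [324, 325] 324.5
213 [324, 325] 324.45
214 [323, 324, 325] 324.05
215 [323, 324, 325] 324.01
216 [323, 324, 325] 323.84
217 [323, 324] 323.55
218 [] 0.0
219 [] 0.0
220 [] 0.0
221 [] 0.0
222 [] 0.0
```

```bash
sleep 4
```

```text
(no output)
```

View pics/tf3.png

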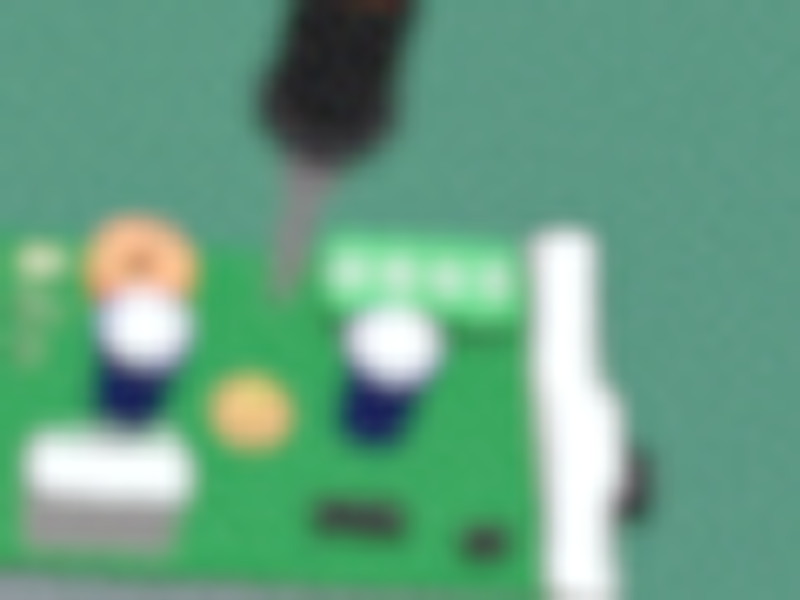

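Run:
```python
from rot import *
p=np.array([.51940672,-.24899512,.21510233]);M=R.from_euler("xyz",[-135.918791,-.0577,-80.5653],degrees=True).as_matrix()
for n in("scene","top"):
    for L in(.1,.105,.11,.115): print(n,L,proj(n,p+M@np.array([.001,.0002,L])).round(1))
    u,v=proj(n,p+M@np.array([.001,.0002,.105])).astype(int);im=np.load(f"{n}_out.npz")["p"]
    a=im[v-15:v+15,u-20:u+20];cv2.imwrite(f"pics/to_{n}.png",cv2.resize(a[:,:,::-1],(640,480),interpolation=cv2.INTER_CUBIC));print("origin",u-20,v-15)
```

```text
scene 0.1 [163.7 203.1]
scene 0.105 [164.  204.8]
scene 0.11 [164.3 206.6]
scene 0.115 [164.6 208.4]
origin 143 189
top 0.1 [321.2 197. ]
top 0.105 [320.8 196.1]
top 0.11 [320.5 195.2]
top 0.115 [320.1 194.3]
origin 300 181
```

```bash
sleep 2
```

```text
(no output)
```

View pics/to_scene.png

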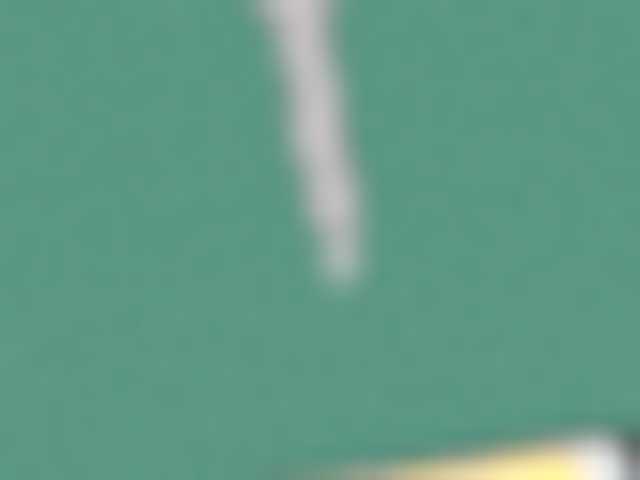

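View pics/to_top.png

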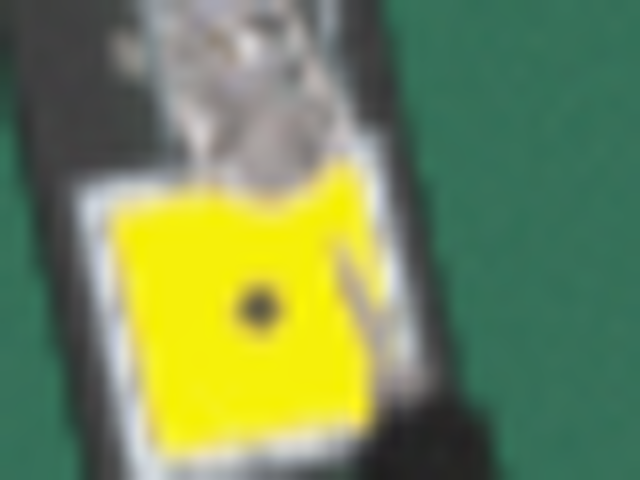

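Both views of the extraction picture give tip distance L ≈ 0.109 m in the tool frame: scene tip (163.9,206.3), top tip (320.6,195.2). Descend 20 mm.

```bash
python3 -m pendant '[[[-0.001,-0.003,-0.02,0,0,0],[0,0,-0.02,0,0,0],[0,0,-0.016,0,0,0],[0,0,-0.01,0,0,0],[0,0,0,0,0,0],[0,0,0,0,0,0],[0,0,0,0,0,0],[0,0,0,0,0,0]]]'
python3 tipfind.py .109 tf4
```

```text
time: 15.0
tool_pos: [0.6277, 0.1973, 0.1949]
eef_rot: [-179.9, -0.0, -80.6]
wrist_force: [-0.3, 0.6, -1.3]
gripper_width: 0.284
state [0.6277 0.1973 0.1949] [-179.94   -0.    -80.56] pred tip [0.6273 0.1968 0.0859] px [322.1 221.7]
axis px [325.6 207.3]
axis px [324.3 212.6]
axis px [323.  217.7]
terminal px [321.4 224.6]
crop origin 302 199 scale 13.333333333333334
209 [321, 322, 323, 324, 325, 326, 327, 328, 329, 330] 325.7
210 [322, 323, 324, 325, 326, 327, 328, 329, 330] 325.94
211 [323, 324, 325, 326, 327, 328, 329] 325.77
212 [323, 324, 325, 326] 324.49
213 [323, 324, 325] 323.89
214 [322, 323, 324, 325] 323.47
215 [322, 323, 324, 325] 323.42
216 [322, 323, 324] 323.05
217 [322, 323, 324] 322.96
218 [321, 322, 323, 324] 322.59
219 [321, 322, 323, 324] 322.44
220 [321, 322, 323] 322.07
221 [322] 322.0
222 [] 0.0
223 [] 0.0
224 [] 0.0
225 [] 0.0
226 [] 0.0
```

```bash
sleep 2
```

```text
(no output)
```

View pics/tf4.png

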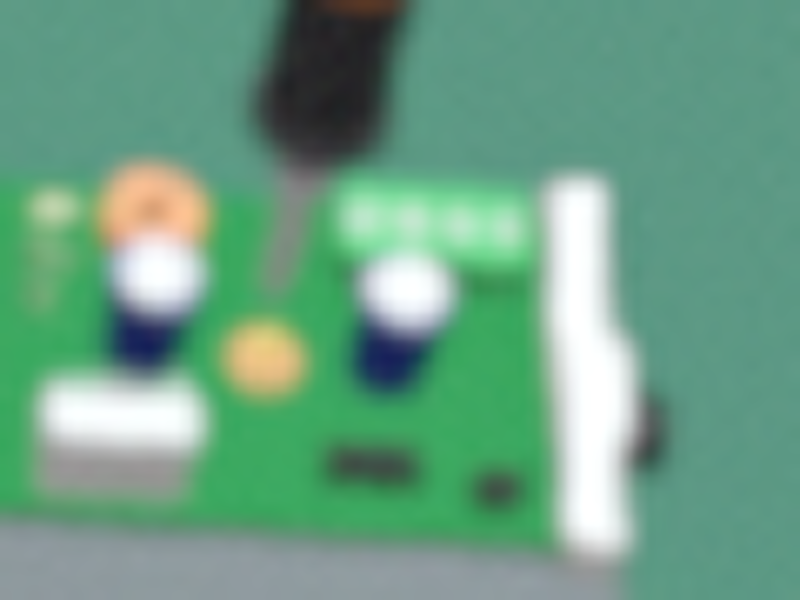

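The tip (322.0,221) sits directly above the terminal top (321.4,224), as predicted for about 14 mm of clearance, midway between the capacitors. I'll raise 1 mm, hold, and run final checks, including that nothing else moved.

```bash
python3 -m pendant '[[[0,0,0.004,0,0,0],[0,0,0,0,0,0],[0,0,0,0,0,0],[0,0,0,0,0,0],[0,0,0,0,0,0],[0,0,0,0,0,0],[0,0,0,0,0,0],[0,0,0,0,0,0]]]'
python3 - <<'E'
from rot import *
r,p,s=Rcur();print(p,s["eef_rot"],s["wrist_force"],s["torque"],s["gripper_width"],np.abs(s["dq"]).max(),"tip",p+r.as_matrix()@[.0004,.0006,.109])
for n in("scene","top"):
    im,dd=manip.capture(n);ref=np.load(n+"0.npz")["p"]
    d=(np.abs(im.astype(int)-ref).sum(2)>90).astype(np.uint8);d=cv2.morphologyEx(d,cv2.MORPH_OPEN,np.ones((2,2)))
    k,l,st,ce=cv2.connectedComponentsWithStats(d)
    print(n,[(st[i].tolist()) for i in range(1,k) if st[i,4]>8])
    cv2.imwrite(f"pics/fin_{n}.png",cv2.resize(im[:,:,::-1],None,fx=1.5,fy=1.5))
E
```

```text
time: 15.85
tool_pos: [0.6275, 0.1972, 0.1957]
eef_rot: [-180.0, -0.0, -80.6]
wrist_force: [0.2, -1.6, -0.6]
gripper_width: 0.278
[0.62749981 0.19717473 0.19570915] [-1.79971664e+02 -3.84703990e-03 -8.05669251e+01] [ 0.22816237 -1.57696066 -0.56109711] [ 0.02568057 -0.01079722 -0.00433498] 0.27817425561431547 0.1198522674226924 tip [0.62702786 0.19668341 0.08670889]
scene [[0, 0, 4, 10, 38], [227, 0, 38, 35, 967], [237, 0, 81, 90, 2572], [304, 0, 8, 10, 58], [313, 0, 17, 8, 85], [316, 3, 37, 27, 761], [346, 23, 16, 11, 117], [0, 25, 61, 81, 2219], [215, 26, 20, 36, 394], [262, 29, 5, 11, 38], [353, 34, 9, 17, 58], [309, 41, 6, 12, 35], [364, 55, 13, 10, 92], [270, 57, 5, 2, 10], [318, 64, 14, 10, 93], [324, 73, 15, 27, 105], [321, 79, 14, 30, 313], [329, 83, 64, 66, 1674], [309, 139, 69, 74, 1685], [296, 163, 2, 5, 10], [297, 169, 16, 23, 123], [157, 179, 17, 45, 446], [323, 215, 3, 6, 13]]
top [[176, 152, 43, 52, 586], [151, 163, 30, 11, 96], [147, 188, 11, 7, 65], [314, 189, 17, 27, 212], [195, 206, 11, 8, 62], [153, 218, 11, 7, 62], [205, 221, 7, 18, 43], [160, 226, 3, 5, 12], [165, 236, 36, 13, 148], [477, 280, 35, 36, 617], [457, 291, 27, 27, 307], [453, 297, 6, 4, 13], [435, 299, 11, 10, 43], [499, 303, 13, 35, 201], [454, 313, 6, 5, 20], [441, 316, 4, 6, 12], [442, 317, 41, 20, 374], [488, 317, 13, 10, 73], [230, 323, 18, 10, 104], [219, 331, 6, 5, 21], [185, 333, 121, 39, 1182], [368, 339, 81, 45, 425], [460, 342, 21, 35, 141], [496, 349, 16, 11, 55], [311, 351, 3, 4, 10], [241, 359, 28, 9, 91], [491, 361, 10, 15, 85], [280, 362, 21, 22, 107], [235, 369, 15, 10, 99], [262, 372, 12, 3, 26], [275, 372, 6, 4, 12], [252, 376, 21, 8, 83]]
```

```bash
sleep 2
```

```text
(no output)
```

View pics/fin_scene.png

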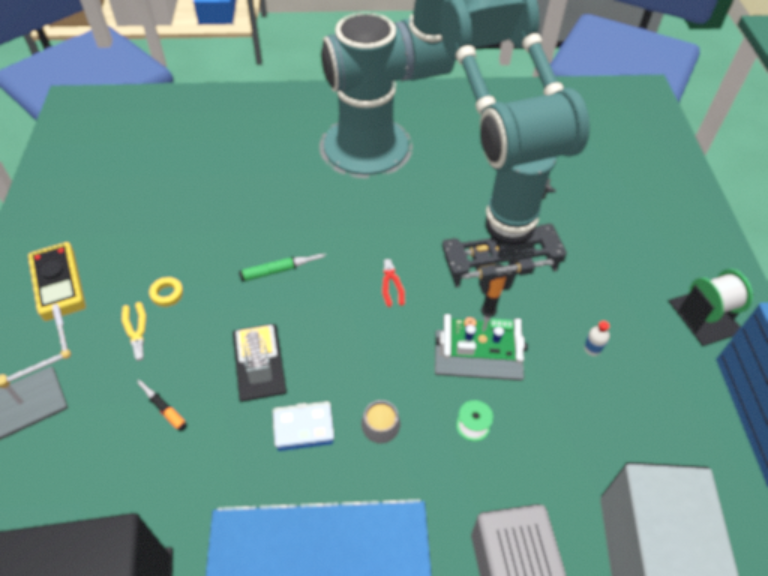

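```bash
python3 -c "
from cell import manip
print(manip.close_job())"
```

```text
the job is handed in; nothing more can be done
None
```

The larger orange iron is out of its holder, upright and tip down. The arm is holding it with 40 N over the brass terminal between the two capacitors. I handed the job in at about 16 s.

- **Regrip:** the gripper's real fingertips lay about 30 mm behind the reported TCP, so my first grip caught only the end of the handle. I opened, advanced 28 mm and regripped on the upper handle before drawing the iron out. While closing the second time it pressed about 5 N along the iron. Once drawing began, I felt only the iron's weight.
- **Tip position:** my last check put the tip at (0.627, 0.197, 0.087) m. That is about 15 mm above the terminal top and within about 1 mm of its measured centre. The height is good to about 3 mm, because the tip's end shows only faintly in the scene camera.
- **Upright and still:** the tool was vertical to within 0.1°. The iron itself fitted to within 0.3–0.6° of vertical, which is close to the noise of that fit. The arm was still, with a wrist force of about 1.7 N.
- **Rest of the bench:** compared with the first pictures, only the iron's old place and the robot itself had changed. The stand, the board and the other things show no movement. The top camera could not see the tip at the end because the arm was in the way.

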